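# Unpile the modules onto their shadow plates

### The arm

A 6-joint arm with a two-finger parallel gripper is mounted at the origin on the work surface. World frame = base frame: x ahead of the robot, y to its left, z up, the work surface at z = 0. Lengths are in mm, angles in rad, forces in N, time in s.
With the tool pointing down it reaches from about 400 to 925 mm from the base axis. Payload 12.5 kg.
Tool frame: the origin (TCP) lies at the very end of the fingers, on their centre line; the grasp point (between the pads) lies 19 mm behind it; z points along the fingers, y is the direction in which the jaws open and shut (so a half turn about z gives the same grasp; the last joint's range is limited). The gripper opens to 95 mm and grips with 3 to 60 N. Pads are 20 mm wide; open, the fingers measure 119 mm over their backs; the gripper's body (75 mm by 180 mm) begins 59 mm behind the grasp point.
Start: joints at [-1.279, 0.491, 1.559, -0, 1.092, -0.106], TCP at [242.143, -576.206, 214.661] pointing down, gripper open.
Joint ranges: [-3.1, 3.1], [-0.84, 2.19], [0.05, 2.79], [-1.13, 4.28], [0.06, 2.93], [-2.69, 2.69]. Speed limits (rad/s): [2.22, 2.22, 2.79, 3.14, 3.14, 3.14].

### API

Orientations are given as [roll, pitch, yaw] about the fixed x, y, z axes, in that order (R = Rz(yaw) Ry(pitch) Rx(roll)).
In Python, from cell import env gives the robot as it stands. The module is installed in compiled form; this text tells all that it offers.
- The arm moves only by the tool arm_command, never from a script. Its argument "deltas" is a list that holds one entry, the list of rows, each a list of 5 numbers: the closure, from 0 (fully open) to 1 (shut), then the shift along the world's x, y, z as a fraction of full scale, then the turn about the world's z as a fraction of full scale. In form: [[[grip, dx, dy, dz, twist], ...]]. A call has 1 to 12 rows; each row shifts and turns the pose as measured when the row begins; what a row does not reach is not made up. Full scale, the value 1, is 100 mm for a shift and pi/4 rad for a turn. A row lasts 1/12 s, in which the tool goes at most 41.7 mm and 7.16 degrees, less where a joint would pass 70% of its speed; a pose out of reach is approached as far as the arm can. A call with a number of a shift or a turn outside -1 to 1 is refused whole. A call with a gripper value outside its range is refused whole. The fingers move at their own pace and stop on an object; the grip force is fixed at half the most. Time passes only in rows, so rows that do not move let the fingers close. It gives the time, the measured TCP pose, the force and the opening at its end, in the units of the state.
- env.state(): the state, without advancing time (a new reading comes with each control period).
- env.read_camera(name): name is "side" or "top"; returns a dict with "frame" (400x640x3 uint8, red, green, blue), "fx", "fy", "cx", "cy" (pixels), "R" (3x3) and "t" (3): a world point X has camera coordinates R X + t. Camera axes: x right, y down, z forward; pixel columns grow to the right and rows downward; lengths in mm; the calibration is good to about 2 mm. A picture is of the moment at which its call begins. There is no depth.
- env.job_done(): hands the job in, once; it reports no verdict.
The state is a dict: "t": time; "joints": joint angles; "qvel": joint speeds; "tau": joint torques, N m; "eef_pos": TCP position; "tcp_rot": TCP orientation; "ft_force": force on the tool from outside, world axes, zero at the start; "moment": the same for the moment, N m; "opening": opening from 0.0 (shut) to 1.0 (fully open).
Only numpy, scipy, OpenCV 4.12 (cv2) and the standard library are available. Lean on these libraries where they do the work, as an engineer would, in place of code of your own. Each camera call takes 0.05 s, during which the arm holds its last target.

### The job

Four modules came to the test bench piled up in two piles. Take the piles apart, lifting the small part off each pile before you move the large one beneath it, and set each part down upright, without dropping it, on the white plate that bears its own colour, centred on the coloured rectangle and in line with it (either way round). Leave the pen cup and the tape roll alone.

Things in the scene. Friction and masses are not known exactly. Their poses are not given: they have to be found in the camera images.
- enclosure: Grey die-cast instrument box, closed, flat-topped, with a dark screw in each top corner: 60 (its x) by 110 (its y) by 30 mm high, about 0.45 kg. Stands on the bench with one small part on its top. Origin at the centre of its underside, z up.
- supply: Black power-supply module, flat-topped, with a green terminal strip at one end of its top: 60 (its x) by 110 (its y) by 30 mm high, about 0.40 kg. Stands on the bench with one small part on its top. Origin at the centre of its underside, z up.
- resistor: Orange finned power resistor: body 30 (its x) by 56 (its y) by 26 mm high (27 mm over the ribs on top), a 6 mm steel terminal pin out of each end along y (70 mm overall, pins 15 mm above the underside), about 0.09 kg. Starts lying on top of one of the two large parts. Origin at the centre of its underside, z up.
- relay: Blue relay with a black foot: 38 (its x) by 46 (its y) by 34 mm high, the lowest 8 mm (the foot) 50 mm long in y, about 0.07 kg. Starts standing on top of the other large part. Origin at the centre of its underside, z up.
- plate_grey: Fixed white plate, 85 (its x) by 130 (its y) by 6 mm thick, lying on the bench, with a flat grey rectangle of 60 by 110 mm (x by y) in its middle: the place of the grey enclosure. Origin at the centre of its underside, z up; its top is 6 mm above the origin.
- plate_black: Fixed white plate, 85 (its x) by 130 (its y) by 6 mm thick, lying on the bench, with a flat black rectangle of 60 by 110 mm (x by y) in its middle: the place of the black supply. Origin at the centre of its underside, z up; its top is 6 mm above the origin.
- plate_orange: Fixed white plate, 85 (its x) by 130 (its y) by 6 mm thick, lying on the bench, with a flat orange rectangle of 30 by 56 mm (x by y) in its middle: the place of the orange resistor. Origin at the centre of its underside, z up; its top is 6 mm above the origin.
- plate_blue: Fixed white plate, 85 (its x) by 130 (its y) by 6 mm thick, lying on the bench, with a flat blue rectangle of 38 by 50 mm (x by y) in its middle: the place of the blue relay. Origin at the centre of its underside, z up; its top is 6 mm above the origin.
- pen_cup: Bystander, loose: white cup of pens, 72 mm across the rim, 90 mm high, pens up to 130 mm, to the right of the work. Origin at the centre of its underside. Leave it alone.
- tape_roll: Bystander, loose: cream roll of tape lying flat, 100 mm across, 24 mm high, to the left of the work. Origin at the centre of its underside. Leave it alone.
Mind the look-alikes: they are no part of the job. What is shaped like the supply but turquoise is not meant. What is shaped like the enclosure but pink is not meant.

How it is judged (in metres and radians):
At the end, for the whole second after the job is handed in: Each of the four parts stands upright and at rest on the plate of its own colour, centre within 12 mm of the plate's centre, sides within 15 degrees of the plate's (either way round); pen cup and tape roll upright within 30 mm of their starts (horizontal distance between enclosure and plate_grey below 0.012 m and angle between the x axis of enclosure and the x axis of plate_grey, either way round below 0.26 rad and angle between each of enclosure, supply, resistor, relay's own z axis and vertical below 0.1 rad and z of enclosure in the frame of plate_grey between 0.003 and 0.01 m and linear speed of each of enclosure, supply, resistor, relay below 0.02 m/s and angular speed of each of enclosure, supply, resistor, relay below 0.2 rad/s and horizontal distance between supply and plate_black below 0.012 m and angle between the x axis of supply and the x axis of plate_black, either way round below 0.26 rad and z of supply in the frame of plate_black between 0.003 and 0.01 m and horizontal distance between resistor and plate_orange below 0.012 m and angle between the x axis of resistor and the x axis of plate_orange, either way round below 0.26 rad and z of resistor in the frame of plate_orange between 0.003 and 0.01 m and horizontal distance between relay and plate_blue below 0.012 m and angle between the x axis of relay and the x axis of plate_blue, either way round below 0.26 rad and z of relay in the frame of plate_blue between 0.003 and 0.01 m and distance of each of pen_cup, tape_roll from where it was at the start of the episode below 0.03 m and angle between each of pen_cup, tape_roll's own z axis and vertical below 0.2 rad); the robot touches nothing.
It fails at once if a bystander (pen cup, tape roll) is shoved more than 30 mm (distance of any of pen_cup, tape_roll from where it was at the start of the episode above 0.03 m).
It fails at once if a lower part is moved more than 30 mm while a small part still rests on it ((distance of enclosure from where it was at the start of the episode above 0.03 m and contact force between enclosure and resistor above 0.05 N and z of resistor in the frame of enclosure above 0.02 m) or (distance of enclosure from where it was at the start of the episode above 0.03 m and contact force between enclosure and relay above 0.05 N and z of relay in the frame of enclosure above 0.02 m) or (distance of supply from where it was at the start of the episode above 0.03 m and contact force between supply and resistor above 0.05 N and z of resistor in the frame of supply above 0.02 m) or (distance of supply from where it was at the start of the episode above 0.03 m and contact force between supply and relay above 0.05 N and z of relay in the frame of supply above 0.02 m)).
It fails at once if a part is dropped or thrown (faster than 0.6 m/s and not in the fingers) ((linear speed of enclosure above 0.6 m/s and contact force between the fingers and enclosure below 0.05 N) or (linear speed of supply above 0.6 m/s and contact force between the fingers and supply below 0.05 N) or (linear speed of resistor above 0.6 m/s and contact force between the fingers and resistor below 0.05 N) or (linear speed of relay above 0.6 m/s and contact force between the fingers and relay below 0.05 N)).
It also fails if it takes over 112 s, if anything falls off the work surface, if the arm or the gripper's body presses on something with over 40 N, if the wrist force passes 120 N, or if a joint passes its speed limit or range.

## Working session

There is one attempt and no reset: what is moved stays moved. The work goes in short steps, Python scripts to look and compute and a tool call to move; the robot and the scene stay as the last step left them, time stands still between calls to the robot, and variables do not carry over. Pictures are saved under pics/ and viewed, and the job is handed in when it is done.

Besides the shell and the picture viewer there is one more tool, called after "Emit:" in YAML: its name, and indented under it one key for each argument. arm_command: Moves the arm, as the interface text tells. Its arguments: {"type":"object","properties":{"deltas":{"type":"array","items":{"type":"array","items":{"type":"array","items":{"type":"number","minimum":-1,"maximum":1}}}}},"required":["deltas"]}

```bash
mkdir -p pics; python3 - <<'E'
from cell import env
import cv2
for n in("top","side"):
    c=env.read_camera(n); cv2.imwrite(f"pics/{n}0.png",c["frame"][:,:,::-1]); print(n,c["fx"],c["fy"],c["cx"],c["cy"],c["R"],c["t"])
s=env.state();print(s)
E
```

```text
top 373.5983735238465 373.5983735238465 310.2574470653363 193.61168274273086 [[ 0.0078938  -0.9997058   0.02293453]
 [-0.98344039 -0.01191406 -0.18083987]
 [ 0.18105991 -0.02112723 -0.98324511]] [ -12.28825332  554.28666074 1004.94116294]
side 444.01807847600213 444.01807847600213 320.5908019842898 201.0781930841726 [[ 0.95244883 -0.30468584  0.00278516]
 [-0.15039025 -0.47803081 -0.86537236]
 [ 0.2649981   0.82380403 -0.50112166]] [-559.90930669  134.34930617 1380.84471678]
{'t': 0.1, 'joints': array([-1.27859223e+00,  4.91483361e-01,  1.55941244e+00, -1.16849758e-05,
        1.09167612e+00, -1.05586768e-01]), 'qvel': array([ 6.29401546e-04, -2.77893238e-03, -2.39973132e-03,  1.41754713e-03,
       -1.41256345e-03, -2.88602607e-05]), 'tau': array([ 2.41066875e-03, -6.13621116e+01, -2.58606130e+01,  6.92953728e-02,
        4.70006804e-02, -5.42696580e-05]), 'eef_pos': array([ 242.0761492 , -575.97585217,  214.12182811]), 'tcp_rot': array([-3.14061775e+00, -9.28995634e-05,  3.97796208e-01]), 'ft_force': array([-0.76796346,  0.15670149,  0.77502145]), 'moment': array([-0.00890968,  0.00606917, -0.00878293]), 'opening': 0.9985939651557881}
```

View pics/top0.png

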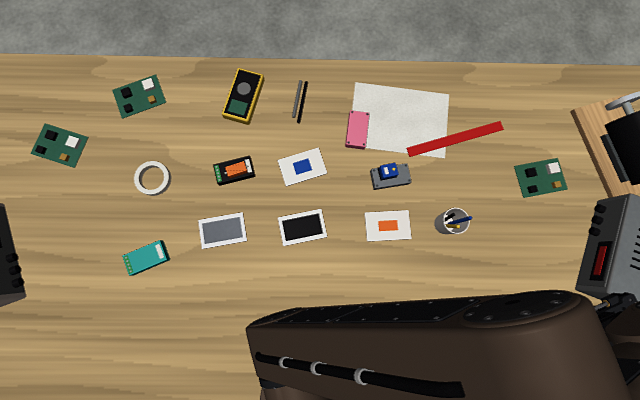

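View pics/side0.png

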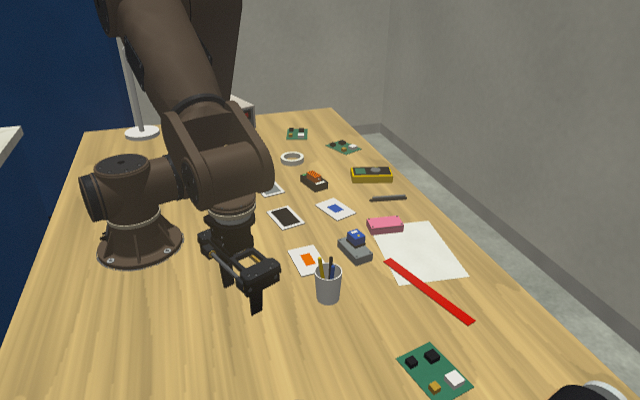

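The supply with the resistor on it is at top px (234,170), and the enclosure with the relay on it is at (390,175). The plates are grey (222,230), black (302,227), orange (388,226) and blue (302,167). The look-alikes are turquoise at (146,257) and pink at (357,129), and they don't fit the black and grey descriptions. I'll confirm with an enlarged crop.

```bash
python3 - <<'E'
import cv2
a=cv2.imread("pics/top0.png")
c=cv2.resize(a[145:255,190:320],None,fx=6,fy=5.4,interpolation=cv2.INTER_CUBIC) if 0 else cv2.resize(a[145:250,190:320],None,fx=5.5,fy=5.5,interpolation=cv2.INTER_CUBIC)
cv2.imwrite("pics/cl.png",c)
cv2.imwrite("pics/cr.png",cv2.resize(a[145:250,345:475],None,fx=5.5,fy=5.5,interpolation=cv2.INTER_CUBIC))
E
```

```text
(no output)
```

View pics/cl.png

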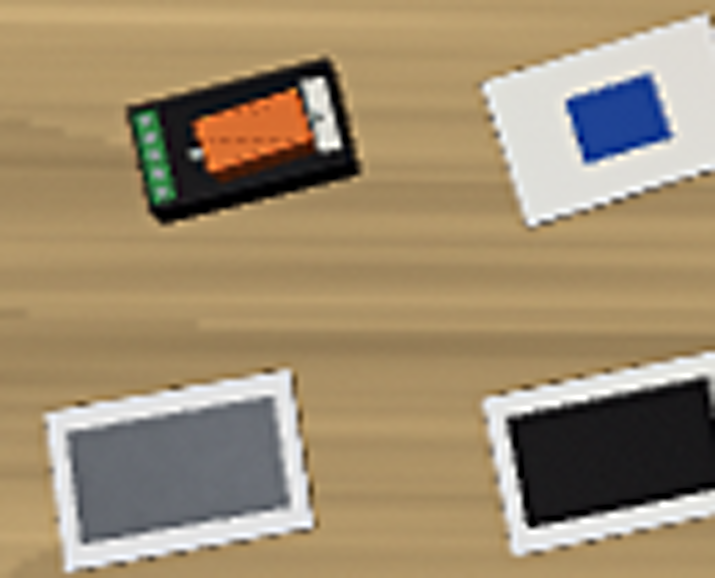

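View pics/cr.png

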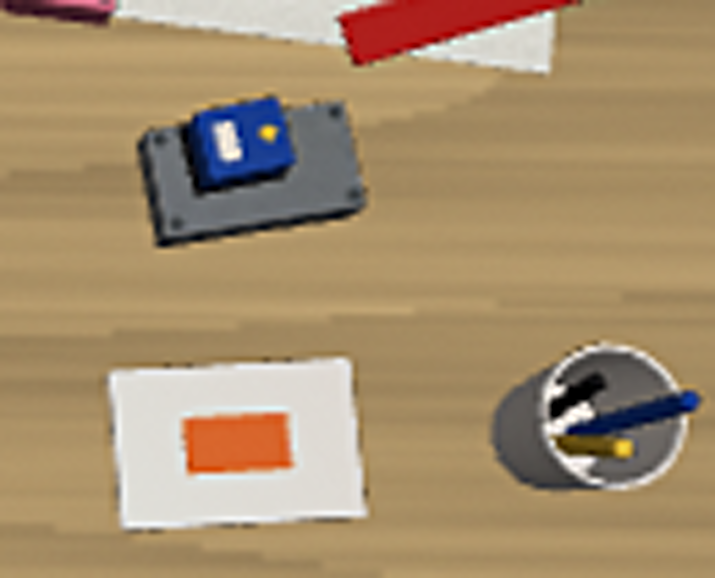

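```bash
cat > h.py <<'E'
import numpy as np, cv2
from cell import env
def H(c,z):
    K=np.array([[c["fx"],0,c["cx"]],[0,c["fy"],c["cy"]],[0,0,1.]])
    R=np.array(c["R"]);t=np.array(c["t"])
    return K@np.column_stack([R[:,0],R[:,1],R[:,2]*z+t])
def px2w(c,uv,z):
    p=np.linalg.inv(H(c,z))@np.column_stack([np.atleast_2d(uv),np.ones(len(np.atleast_2d(uv)))]).T
    return (p[:2]/p[2]).T
def w2px(c,X):
    X=np.atleast_2d(X);p=(np.array(c["R"])@X.T).T+c["t"]
    return np.column_stack([c["fx"]*p[:,0]/p[:,2]+c["cx"],c["fy"]*p[:,1]/p[:,2]+c["cy"]])
def masks(c):
    up=4
    f=cv2.resize(c["frame"],None,fx=up,fy=up,interpolation=cv2.INTER_CUBIC)
    return f,cv2.cvtColor(f,cv2.COLOR_RGB2HSV),up
def rect(c,m,up,roi,z):
    x0,y0,x1,y1=[int(v*up) for v in roi]
    mm=np.zeros_like(m);mm[y0:y1,x0:x1]=m[y0:y1,x0:x1]
    cs,_=cv2.findContours(mm,cv2.RETR_EXTERNAL,cv2.CHAIN_APPROX_NONE)
    k=max(cs,key=cv2.contourArea)[:,0,:].astype(float)
    w=px2w(c,(k+.5)/up-.5,z).astype(np.float32)
    r=cv2.minAreaRect(w)
    # long axis direction angle
    (cx,cy),(a,b),an=r
    if a<b: a,b=b,a; an+=90
    an=(an+90)%180-90
    return [round(float(v),1) for v in (cx,cy,a,b,an)]
E
python3 - <<'E'
from h import *
c=env.read_camera("top");f,h,up=masks(c)
hh,s,v=cv2.split(h)
print("cam",-np.array(c["R"]).T@c["t"])
white=((s<45)&(v>185)).astype(np.uint8)
blue=((hh>108)&(hh<125)&(s>140)&(v>60)).astype(np.uint8)
orange=((hh>3)&(hh<13)&(s>170)&(v>150)).astype(np.uint8)
grey=((s<75)&(v>60)&(v<150)).astype(np.uint8)
black=((v<60)).astype(np.uint8)
for n,m,roi,z in [("pg white",white,(193,207,252,253),6),("pg in",grey,(203,214,241,246),6),("pk white",white,(274,207,330,250),6),("pk in",black,(281,210,325,243),6),
 ("po white",white,(362,206,415,245),6),("po in",orange,(362,206,415,245),6),("pb white",white,(274,145,330,190),6),("pb in",blue,(274,145,330,190),6),
 ("resistor",orange,(210,150,258,188),27+30),("relay",blue,(370,150,412,190),64),
 ]:
  print(n,rect(c,m,up,roi,z))
# corners by hand
def cr(pts,ox,oy): return [(ox+(x+.5)/5.5-.5,oy+(y+.5)/5.5-.5) for x,y in pts]
print("sup far top",px2w(c,cr([(128,106),(328,58)],190,145),30),"near bot",px2w(c,cr([(163,224),(360,175)],190,145),0))
print("enc top",px2w(c,cr([(139,131),(343,101),(366,208),(158,238)],345,145),30),"near bot",px2w(c,cr([(160,247),(364,213)],345,145),0))
E
```

```text
cam [ 363.25033535   15.55079199 1088.62243737]
pg white [453.2, 245.7, 130.8, 85.7, -79.1]
pg in [453.1, 246.2, 108.9, 59.7, -79.4]
pk white [464.7, 15.5, 130.9, 85.6, -77.8]
pk in [464.5, 15.7, 107.7, 58.4, -77.9]
po white [471.8, -233.8, 130.9, 85.2, -86.2]
po in [471.7, -234.1, 53.8, 28.0, -86.0]
pb white [645.4, 17.9, 130.9, 85.8, -71.4]
pb in [645.7, 18.1, 47.7, 36.4, -71.6]
resistor [623.5, 205.5, 55.6, 29.0, -70.4]
relay [622.4, -228.4, 47.7, 37.5, -77.2]
sup far top [[642.67842081 276.65513078]
 [670.49586459 172.32636968]] near bot [[585.40099686 261.75008778]
 [613.81795553 157.05195411]]
enc top [[ 635.36325307 -181.23131824]
 [ 653.40813273 -291.21170651]
 [ 594.97270259 -301.18752981]
 [ 577.36488115 -190.06949095]] near bot [[ 578.46992598 -196.87191546]
 [ 598.73756205 -308.95133635]]
```

```bash
cat >> h.py <<'E'
from scipy.optimize import minimize
def fit(c,m,up,roi,x0,size,z0,z1):
    """fit box (long axis angle deg) silhouette to mask"""
    a,b,e,d=[int(v*up) for v in roi]
    M=np.zeros_like(m);M[b:d,a:e]=m[b:d,a:e]
    def ren(p):
        th=np.radians(p[2]);l=np.array([np.cos(th),np.sin(th)]);s=np.array([-l[1],l[0]])
        P=[np.r_[p[:2]+i*l*size[1]/2+j*s*size[0]/2,z] for i in(-1,1) for j in(-1,1) for z in(z0,z1)]
        q=(w2px(c,np.array(P))+.5)*up-.5
        hull=cv2.convexHull(q.astype(np.float32))
        im=np.zeros_like(M);cv2.fillConvexPoly(im,np.round(hull*16).astype(np.int32),1,shift=4);return im
    def cost(p):
        im=ren(p);return 1-(im&M).sum()/(im|M).sum()
    best=None
    for s in (6,2):
        x0=np.array(x0,float)
        r=minimize(cost,x0,method="Nelder-Mead",options=dict(initial_simplex=np.vstack([x0,x0+[s,0,0],x0+[0,s,0],x0+[0,0,s]]),xatol=.05,fatol=1e-5));x0=r.x
    return np.round(r.x,1),round(r.fun,3)
E
python3 - <<'E'
from h import *
c=env.read_camera("top");f,h,up=masks(c)
hh,s,v=cv2.split(h)
blue=((hh>105)&(hh<128)&(s>150)).astype(np.uint8)
orange=((hh>2)&(hh<13)&(s>170)&(v>70)).astype(np.uint8)
wood=((hh>10)&(hh<28)&(s>50)&(v>110))
nw=(1-wood).astype(np.uint8)
nw=cv2.morphologyEx(nw,cv2.MORPH_CLOSE,np.ones((9,9)))
print("relay",fit(c,blue,up,(370,150,412,190),[622,-228,-78],(38,46),38,64))
print("resistor",fit(c,orange,up,(210,150,258,188),[623,205,-71],(30,56),30,57))
# supply
sm=nw|orange
print("supply",fit(c,sm,up,(207,148,260,190),[628,217,-75],(60,110),0,30))
e=((s<90)&(v<150)|(v<50)).astype(np.uint8)
print("enc",fit(c,e|blue,up,(365,160,415,192),[616,-242,-81],(60,110),0,30))
print("ruler end/cup/tape",px2w(c,[(408,153)],3),px2w(c,[(455,220)],90),px2w(c,[(152,178)],24))
m=np.hstack([sm[590:770,820:1050],(e|blue)[590:770,1440:1670]])*255
cv2.imwrite("pics/m.png",m)
E
```

```text
relay (array([ 623.3, -228.6,  -73.7]), np.float64(0.303))
resistor (array([624.8, 206.8, -67.3]), np.float64(0.217))
supply (array([627.8, 217.3, -74.8]), np.float64(0.027))
enc (array([ 617.5, -243.8,  -79.9]), np.float64(0.115))
ruler end/cup/tape [[ 692.05826669 -303.45135399]] [[ 479.2398369  -398.49598709]] [[599.65255259 450.78597769]]
```

View pics/m.png

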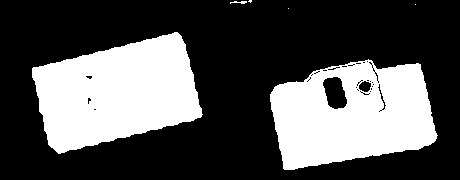

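Emit:
arm_command:
  deltas:
    - [[0,0.28,0.26,0,0.155],[0,0.28,0.26,0,0.155],[0,0.28,0.26,0,0.155],[0,0.28,0.26,0,0.155],[0,0.28,0.26,0,0.155],[0,0.28,0.26,0,0.155],[0,0.28,0.26,0,0.155],[0,0.28,0.26,0,0.155],[0,0.28,0.26,0,0.155],[0,0.28,0.26,0,0.155],[0,0.28,0.26,0,0.155],[0,0.28,0.26,0,0.155]]

```text
t: 1.2
eef_pos: [584.6, -252.6, 212.4]
tcp_rot: [-3.139, 0.0, 1.891]
ft_force: [-0.3, -1.0, -0.0]
opening: 0.998
```

Emit:
arm_command:
  deltas:
    - [[0,0.3,0.2,0,-0.08],[0,0.0,0.0,0,0],[0,0,0,0,0]]

```text
t: 1.45
eef_pos: [620.3, -224.8, 211.4]
tcp_rot: [-3.14, -0.001, 1.844]
ft_force: [-0.8, -0.9, 0.1]
opening: 1.0
```

Emit:
arm_command:
  deltas:
    - [[0,0.02,-0.04,-0.3,-0.03],[0,0,0,-0.3,0],[0,0,0,-0.3,0],[0,0,0,-0.3,0],[0,0,0,-0.25,0],[0,0,0,-0.1,0],[0,0,0,0,0]]

```text
t: 2.03
eef_pos: [619.1, -232.2, 52.4]
tcp_rot: [3.141, 0.002, 1.815]
ft_force: [-0.1, -0.1, 0.7]
opening: 0.997
```

```bash
python3 - <<'E'
from h import *
c=env.read_camera("top");cv2.imwrite("pics/a1.png",cv2.resize(c["frame"][120:260,300:480,::-1],None,fx=4,fy=4,interpolation=2))
c=env.read_camera("side");cv2.imwrite("pics/a2.png",cv2.resize(c["frame"][150:300,260:450,::-1],None,fx=4,fy=4,interpolation=2))
s=env.state();print(s["eef_pos"],s["tcp_rot"])
E
```

```text
[ 620.2782496  -232.47806794   54.86583919] [3.13822319 0.00405027 1.81538247]
```

View pics/a1.png

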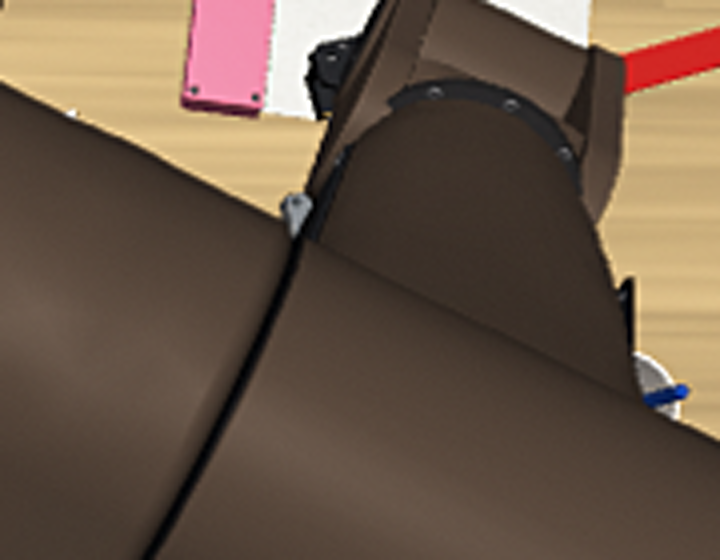

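View pics/a2.png

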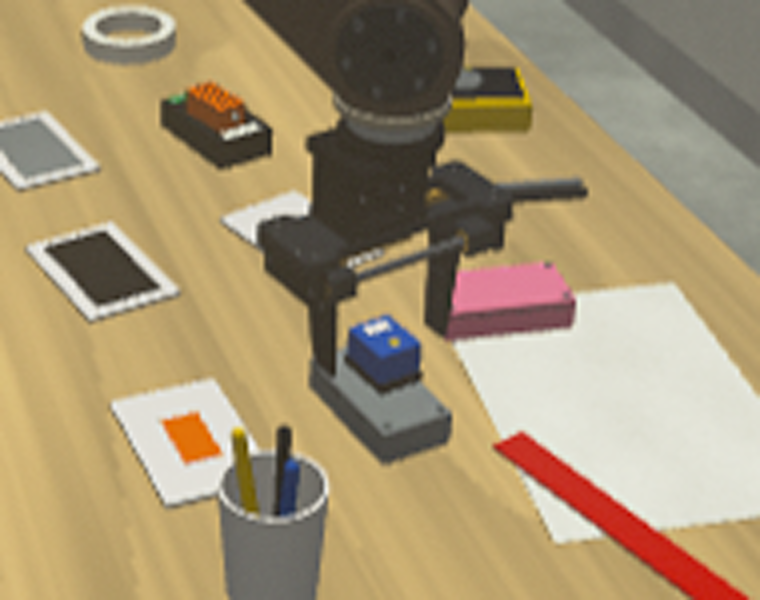

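The side view shows the fingers straddling the relay on the enclosure, clear of the pink box. I'll go lower and grip.

Emit:
arm_command:
  deltas:
    - [[0,0.02,0.04,-0.1,0],[0,0,0,-0.07,0],[0,0,0,0,0]]

```text
t: 2.38
eef_pos: [624.2, -229.5, 41.2]
tcp_rot: [3.133, 0.009, 1.815]
ft_force: [-1.2, -0.4, -1.2]
opening: 1.002
```

Emit:
arm_command:
  deltas:
    - [[0,0,0,-0.03,0],[1,0,0,0,0],[1,0,0,0,0],[1,0,0,0,0],[1,0,0,0,0],[1,0,0,0,0],[1,0,0,0,0],[1,0,0,0,0],[1,0,0,0,0]]

```text
t: 3.13
eef_pos: [625.4, -229.7, 40.3]
tcp_rot: [3.13, 0.011, 1.815]
ft_force: [0.0, 1.3, -0.2]
opening: 0.497
```

Emit:
arm_command:
  deltas:
    - [[1,0,0,0,0],[1,0,0,0,0],[1,0,0,0,0],[1,0,0,0,0],[1,0,0,0,0]]

```text
t: 3.55
eef_pos: [625.3, -229.6, 40.3]
tcp_rot: [3.13, 0.011, 1.815]
ft_force: [-0.5, -0.4, 0.2]
opening: 0.395
```

Emit:
arm_command:
  deltas:
    - [[1,0,0,0.1,0],[1,0,0,0.3,0],[1,0,0,0.3,0],[1,0,0.1,0.15,0],[1,0.03,0.35,0,0.05],[1,0.03,0.35,0,0.05],[1,0.03,0.35,0,0],[1,0.03,0.35,0,0],[1,0.03,0.35,0,0],[1,0.03,0.3,0,0],[1,0,0.2,0,0],[1,0,0,0,0]]

```text
t: 4.55
eef_pos: [642.2, 13.7, 137.7]
tcp_rot: [3.125, 0.013, 1.892]
ft_force: [-0.4, 0.1, -0.8]
opening: 0.398
```

Emit:
arm_command:
  deltas:
    - [[1,0,0,0,0],[1,0.03,0.02,-0.3,0],[1,0,0,-0.3,0],[1,0,0,-0.3,0],[1,0,0,-0.1,0],[1,0,0,0,0],[1,0,0,0,0]]

```text
t: 5.13
eef_pos: [647.1, 11.7, 39.9]
tcp_rot: [3.119, 0.017, 1.891]
ft_force: [0.1, -0.3, 0.2]
opening: 0.395
```

```bash
python3 - <<'E'
from h import *
c=env.read_camera("side");cv2.imwrite("pics/b2.png",cv2.resize(c["frame"][130:280,220:410,::-1],None,fx=4,fy=4,interpolation=2))
s=env.state();print(s["eef_pos"],s["tcp_rot"])
E
```

```text
[647.29998751  11.71416852  40.38635392] [3.11797454 0.01708326 1.89135071]
```

View pics/b2.png

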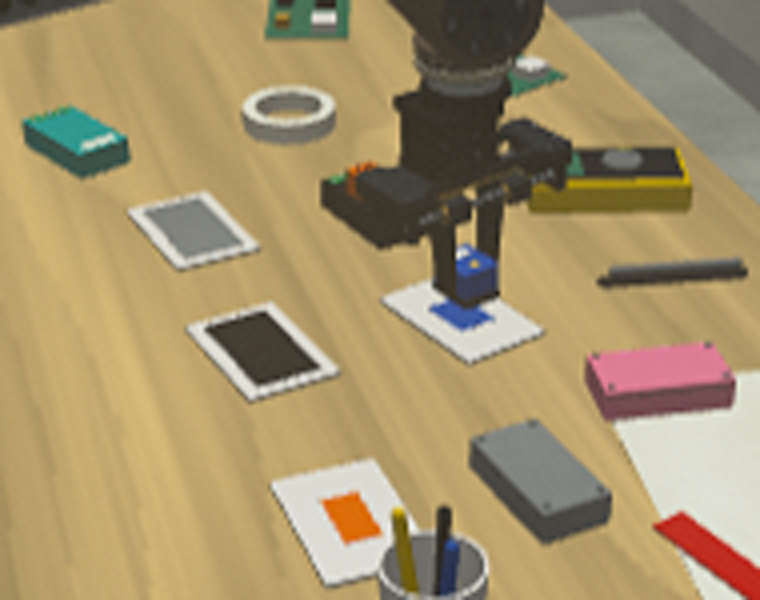

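Emit:
arm_command:
  deltas:
    - [[1,-0.02,0.04,-0.1,0],[1,0,0,-0.08,0],[1,0,0,-0.03,0],[1,0,0,0,0]]

```text
t: 5.52
eef_pos: [647.2, 15.3, 22.1]
tcp_rot: [3.112, 0.02, 1.89]
ft_force: [0.7, 0.5, -1.0]
opening: 0.399
```

Emit:
arm_command:
  deltas:
    - [[1,-0.01,0,-0.04,0],[1,0,0,-0.02,0],[1,0,0,0,0]]

```text
t: 5.77
eef_pos: [646.4, 15.3, 16.7]
tcp_rot: [3.111, 0.02, 1.891]
ft_force: [-0.6, 0.0, 2.1]
opening: 0.398
```

Emit:
arm_command:
  deltas:
    - [[1,0,0,-0.015,0],[0,0,0,0,0],[0,0,0,0,0],[0,0,0,0,0],[0,0,0,0,0],[0,0,0,0.1,0],[0,0,0,0.3,0],[0,0,0,0.3,0],[0,0,0,0.3,0],[0,0,0,0.3,0]]

```text
t: 6.6
eef_pos: [643.0, 15.5, 146.8]
tcp_rot: [3.121, 0.016, 1.891]
ft_force: [-0.8, -0.4, -0.0]
opening: 0.967
```

```bash
python3 - <<'E'
from h import *
c=env.read_camera("side");cv2.imwrite("pics/c2.png",cv2.resize(c["frame"][130:280,220:410,::-1],None,fx=4,fy=4,interpolation=2))
s=env.state();print(s["eef_pos"],s["tcp_rot"],s["joints"])
E
```

```text
[645.41961359  15.45469959 153.33603953] [3.1131361  0.01944851 1.89132843] [-0.07536507  0.57008707  1.5944356  -0.008602    0.94333187 -0.39124119]
```

View pics/c2.png

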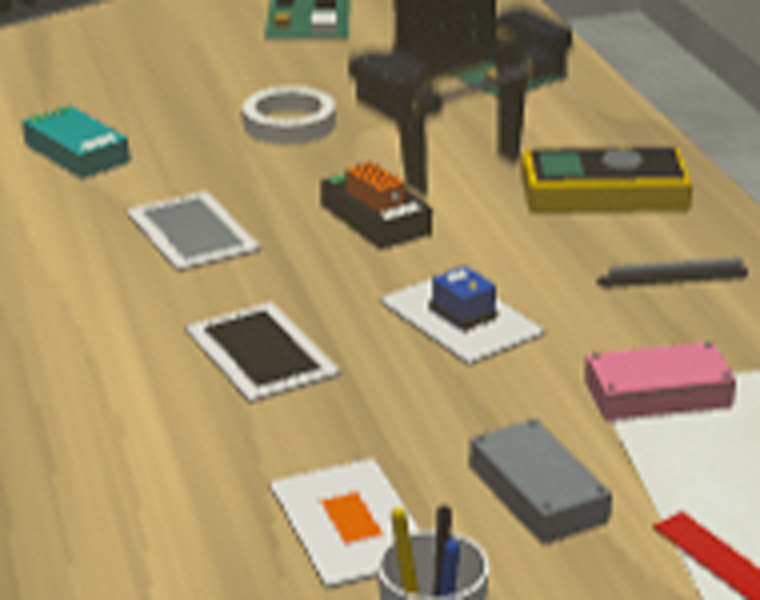

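Relay is down, upright on the blue plate. Next is the resistor.

Emit:
arm_command:
  deltas:
    - [[0,-0.04,0.38,0,0.03],[0,-0.04,0.38,0,0],[0,-0.04,0.38,0,0],[0,-0.04,0.38,0,0],[0,-0.04,0.37,0,0],[0,0,0,0,0],[0,0,0,0,0]]

```text
t: 7.23
eef_pos: [625.6, 210.9, 162.7]
tcp_rot: [3.101, 0.023, 1.912]
ft_force: [0.2, -0.1, 0.4]
opening: 1.003
```

Emit:
arm_command:
  deltas:
    - [[0,-0.01,-0.04,-0.3,0],[0,0,0,-0.3,0],[0,0,0,-0.3,0],[0,0,0,-0.15,0],[0,0,0,0,0],[0,0,0,0,0]]

```text
t: 7.73
eef_pos: [625.9, 203.9, 57.6]
tcp_rot: [3.095, 0.024, 1.91]
ft_force: [-0.1, 0.9, 0.2]
opening: 1.001
```

```bash
python3 - <<'E'
from h import *
c=env.read_camera("side");cv2.imwrite("pics/d2.png",cv2.resize(c["frame"][120:250,220:410,::-1],None,fx=4,fy=4,interpolation=2))
s=env.state();print(s["eef_pos"],s["tcp_rot"])
E
```

```text
[625.94916631 203.90009047  57.8715278 ] [3.09449734 0.02386545 1.91020792]
```

View pics/d2.png

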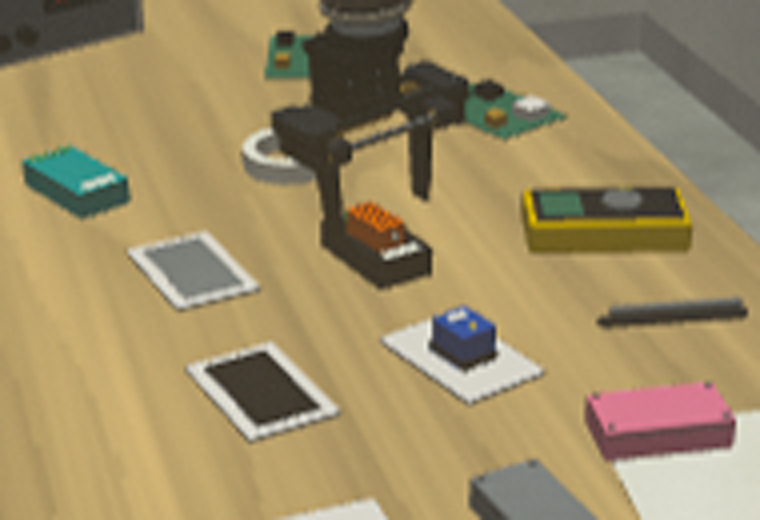

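Fingers straddle the resistor. I'll lower and close.

Emit:
arm_command:
  deltas:
    - [[0,-0.01,0.02,-0.13,0],[0,0,0,-0.07,0],[0,0,0,0,0],[0,0,0,0,0]]

```text
t: 8.12
eef_pos: [626.8, 205.5, 39.9]
tcp_rot: [3.089, 0.025, 1.909]
ft_force: [0.5, 0.2, 0.1]
opening: 0.997
```

Emit:
arm_command:
  deltas:
    - [[1,-0.01,0,-0.025,0],[1,0,0,0,0],[1,0,0,0,0],[1,0,0,0,0],[1,0,0,0,0],[1,0,0,0,0],[1,0,0,0,0],[1,0,0,0,0],[1,0,0,0,0],[1,0,0,0,0],[1,0,0,0,0],[1,0,0,0,0]]

```text
t: 9.12
eef_pos: [626.4, 205.9, 39.1]
tcp_rot: [3.086, 0.025, 1.909]
ft_force: [0.3, 0.1, 0.0]
opening: 0.314
```

Emit:
arm_command:
  deltas:
    - [[1,0,0,0,0],[1,0,0,0,0],[1,0,0,0,0]]

```text
t: 9.37
eef_pos: [626.4, 205.9, 39.1]
tcp_rot: [3.086, 0.025, 1.909]
ft_force: [-0.5, -0.4, 0.6]
opening: 0.319
```

Emit:
arm_command:
  deltas:
    - [[1,0,0,0.1,0],[1,0,0,0.3,0],[1,0,0,0.3,0],[1,-0.12,-0.34,0.15,-0.05],[1,-0.12,-0.36,0,-0.05],[1,-0.12,-0.36,0,-0.05],[1,-0.12,-0.36,0,-0.05],[1,-0.12,-0.36,0,-0.05],[1,-0.12,-0.36,0,-0.05],[1,-0.12,-0.36,0,0],[1,-0.12,-0.36,0,0],[1,-0.12,-0.36,0,0]]

```text
t: 10.37
eef_pos: [513.6, -121.7, 135.3]
tcp_rot: [3.078, 0.026, 1.672]
ft_force: [1.1, -0.5, 0.1]
opening: 0.317
```

Emit:
arm_command:
  deltas:
    - [[1,-0.12,-0.36,0,0],[1,-0.12,-0.36,0,0],[1,-0.12,-0.3,0,0],[1,0,0,0,0],[1,0,0,0,0]]

```text
t: 10.78
eef_pos: [473.2, -235.1, 139.2]
tcp_rot: [3.074, 0.03, 1.665]
ft_force: [-0.8, 1.1, -0.8]
opening: 0.316
```

Emit:
arm_command:
  deltas:
    - [[1,-0.01,0,-0.3,-0.03],[1,0,0,-0.3,0],[1,0,0,-0.3,0],[1,0,0,-0.15,0],[1,0,0,0,0],[1,0,0,0,0]]

```text
t: 11.28
eef_pos: [475.1, -232.5, 34.8]
tcp_rot: [3.068, 0.034, 1.643]
ft_force: [-0.4, 0.4, 0.1]
opening: 0.314
```

```bash
python3 - <<'E'
from h import *
c=env.read_camera("side");cv2.imwrite("pics/e2.png",cv2.resize(c["frame"][170:310,220:410,::-1],None,fx=4,fy=4,interpolation=2))
s=env.state();print(s["eef_pos"],s["tcp_rot"])
E
```

```text
[ 475.19172776 -232.62593365   35.14946233] [3.0677371  0.03457265 1.64286206]
```

View pics/e2.png

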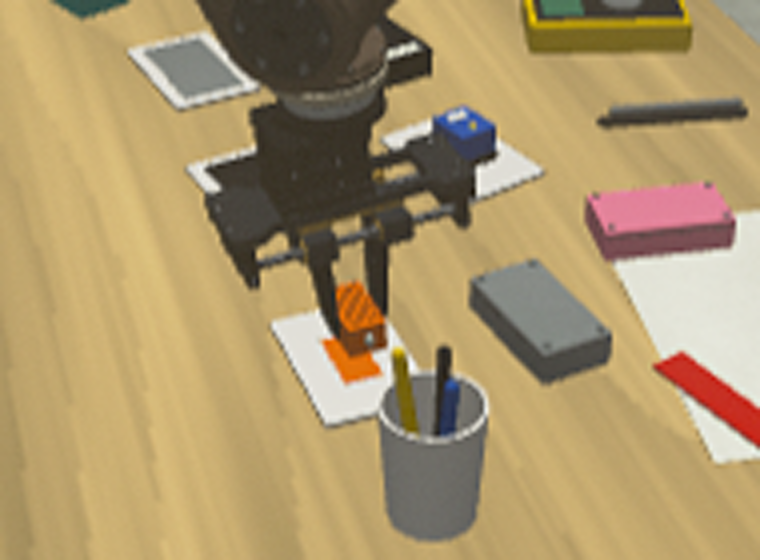

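Emit:
arm_command:
  deltas:
    - [[1,-0.04,-0.03,-0.1,0],[1,0,0,-0.07,0],[1,0,0,-0.02,0],[1,0,0,0,0]]

```text
t: 11.67
eef_pos: [474.0, -235.4, 20.1]
tcp_rot: [3.062, 0.039, 1.645]
ft_force: [-0.4, 0.1, -1.4]
opening: 0.317
```

Emit:
arm_command:
  deltas:
    - [[1,-0.02,0,-0.04,0],[1,0,0,-0.02,0],[1,0,0,0,0]]

```text
t: 11.92
eef_pos: [472.6, -235.4, 15.6]
tcp_rot: [3.06, 0.04, 1.645]
ft_force: [-1.5, -0.2, 1.1]
opening: 0.319
```

Emit:
arm_command:
  deltas:
    - [[1,0,0,-0.015,0],[0,0,0,0,0],[0,0,0,0,0],[0,0,0,0,0],[0,0,0,0,0],[0,0,0,0,0],[0,0,0,0.2,0],[0,0,0,0.4,0],[0,0,0,0.4,0],[0,0,0,0,0]]

```text
t: 12.75
eef_pos: [472.1, -235.2, 117.1]
tcp_rot: [3.063, 0.038, 1.645]
ft_force: [-0.0, -0.1, 0.9]
opening: 0.895
```

```bash
python3 - <<'E'
from h import *
c=env.read_camera("side");cv2.imwrite("pics/f2.png",cv2.resize(c["frame"][150:310,220:410,::-1],None,fx=4,fy=3.75,interpolation=2))
s=env.state();print(s["eef_pos"],s["tcp_rot"],s["joints"])
E
```

```text
[ 471.40198551 -234.72962459  114.54458783] [3.06476597 0.03674439 1.64480726] [-0.59739535  0.45963522  1.96095763  0.03201021  0.63825689 -0.69773851]
```

View pics/f2.png

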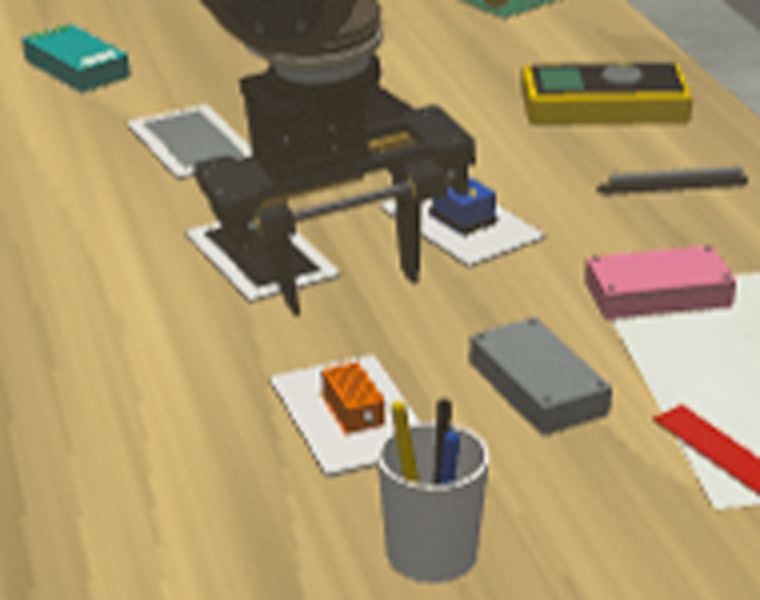

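Emit:
arm_command:
  deltas:
    - [[0,0,0,0.35,-0.155],[0,0.3,0,0.2,-0.155],[0,0.4,0,0,-0.155],[0,0.4,0,0,-0.155],[0,0.3,0,0,-0.155],[0,0,0,0,-0.155],[0,0,0,0,-0.155],[0,0,0,0,-0.155],[0,0,0,0,-0.155],[0,0,0,0,-0.155],[0,0,0,0,-0.155],[0,0,0,0,-0.155]]

```text
t: 13.8
eef_pos: [614.5, -231.1, 156.3]
tcp_rot: [3.078, 0.04, 0.148]
ft_force: [-0.5, -0.3, 0.5]
opening: 1.001
```

Emit:
arm_command:
  deltas:
    - [[0,0,0,0,-0.155],[0,0,0,0,-0.155],[0,0,0,0,-0.155],[0,0,0,0,-0.155],[0,0,0,0,-0.155],[0,0,0,0,-0.155],[0,0,0,0,-0.155],[0,0,0,0,-0.155],[0,0,0,0,-0.155],[0,0,0,0,-0.155],[0,0,0,0,-0.155],[0,0,0,0,0]]

```text
t: 14.8
eef_pos: [610.2, -228.3, 134.3]
tcp_rot: [3.073, 0.064, -1.233]
ft_force: [-0.7, 0.4, -0.1]
opening: 0.998
```

```bash
python3 - <<'E'
from cell import env
s=env.state();print(s["eef_pos"],s["tcp_rot"],s["joints"])
E
```

```text
[ 610.23793099 -228.25007401  134.25852817] [ 3.07290421  0.06392249 -1.23306653] [-0.45740703  0.64539319  1.50307567 -0.00494883  1.08682314  2.34676691]
```

Emit:
arm_command:
  deltas:
    - [[0,0.06,-0.15,0.1,-0.1],[0,0,0,0,-0.1],[0,0,0,0,0],[0,0,0,0,0]]

```text
t: 15.13
eef_pos: [615.2, -243.0, 139.3]
tcp_rot: [3.068, 0.069, -1.38]
ft_force: [-0.6, -0.3, 0.7]
opening: 1.001
```

```bash
python3 - <<'E'
from h import *
s=env.state();print(s["eef_pos"],s["tcp_rot"],s["joints"])
c=env.read_camera("side")
im=c["frame"][150:310,220:410,::-1].copy()
im=cv2.resize(im,None,fx=4,fy=3.75,interpolation=2)
def box(cx,cy,th,w,l,z0,z1,col):
    th=np.radians(th);a=np.array([np.cos(th),np.sin(th)]);b=np.array([-a[1],a[0]])
    for z in(z0,z1):
        P=[np.r_[np.array([cx,cy])+i*a*l/2+j*b*w/2,z] for i,j in((1,1),(1,-1),(-1,-1),(-1,1))]
        q=w2px(c,np.array(P));q=np.column_stack([(q[:,0]-220+.5)*4,(q[:,1]-150+.5)*3.75])
        cv2.polylines(im,[np.round(q).astype(int)],1,col,1)
box(616.5,-243,-80.3,60,110,0,30,(0,255,0))
box(471.8,-234,-86,30,56,6,32,(255,255,0))
box(645.5,18,-71.5,38,50,6,14,(0,255,255))
cv2.imwrite("pics/g2.png",im)
E
```

```text
[ 615.2121108  -243.02657867  139.3283558 ] [ 3.06814951  0.06870163 -1.38017433] [-0.47935105  0.65547856  1.46684152  0.00900018  1.11948798  2.46476309]
```

View pics/g2.png

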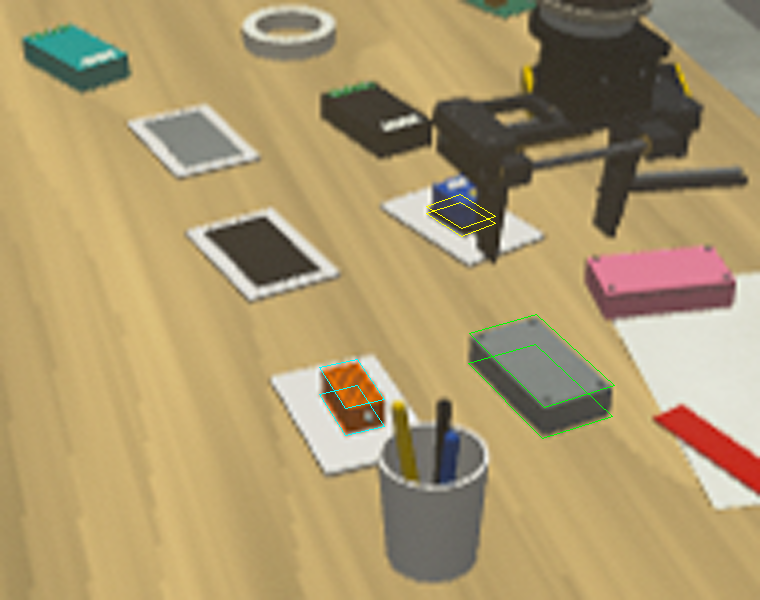

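Emit:
arm_command:
  deltas:
    - [[0,0,0,-0.4,-0.03],[0,0,0,-0.3,0],[0,0,0,0,0],[0,0,0,0,0],[0,0,0,0,0]]

```text
t: 15.6
eef_pos: [615.3, -241.6, 68.0]
tcp_rot: [3.069, 0.068, -1.388]
ft_force: [0.1, -0.2, 0.5]
opening: 0.999
```

```bash
python3 - <<'E'
from cell import env
s=env.state();print(s["eef_pos"],s["tcp_rot"],s["joints"],s["joints"][[1,2,4]].sum())
E
```

```text
[ 615.27109892 -241.64040638   68.04493065] [ 3.06907663  0.0684556  -1.38773688] [-0.47796517  0.73490771  1.52114699  0.01124865  0.98480912  2.47139755] 3.2408638216806334
```

Emit:
arm_command:
  deltas:
    - [[0,0,0,0.05,0],[0,0,0,-0.05,0],[0,0,0,0.05,0],[0,0,0,-0.05,0],[0,0,0,0.05,0],[0,0,0,-0.05,0],[0,0,0,0.05,0],[0,0,0,-0.05,0],[0,0,0,0.05,0],[0,0,0,-0.05,0],[0,0,0,0,0]]

```text
t: 16.52
eef_pos: [617.6, -242.5, 75.1]
tcp_rot: [3.076, 0.063, -1.384]
ft_force: [-0.1, 0.1, -0.4]
opening: 1.001
```

```bash
python3 - <<'E'
from cell import env
s=env.state();print(s["eef_pos"],s["tcp_rot"],s["joints"],s["joints"][[1,2,4]].sum())
E
```

```text
[ 617.57754879 -242.47732131   75.05179603] [ 3.07617514  0.0629784  -1.38380234] [-0.47738738  0.72626274  1.51663917  0.01093766  0.98903314  2.4687266 ] 3.2319350501676958
```

Emit:
arm_command:
  deltas:
    - [[0,0,0,0.05,0],[0,0,0,-0.06,0],[0,0,0,0.05,0],[0,0,0,-0.06,0],[0,0,0,0.05,0],[0,0,0,-0.06,0],[0,0,0,0.05,0],[0,0,0,-0.06,0],[0,0,0,0.05,0],[0,0,0,-0.06,0],[0,0,0,0.05,0],[0,0,0,-0.06,0]]

```text
t: 17.52
eef_pos: [618.1, -242.7, 69.2]
tcp_rot: [3.077, 0.062, -1.384]
ft_force: [0.5, -1.1, 1.0]
opening: 1.002
```

Emit:
arm_command:
  deltas:
    - [[0,0,0,-0.005,0],[0,0,0,-0.005,0],[0,0,0,-0.005,0],[0,0,0,-0.005,0],[0,0,0,-0.005,0],[0,0,0,-0.005,0],[0,0,0,-0.005,0],[0,0,0,-0.005,0],[0,0,0,-0.005,0],[0,0,0,-0.005,0],[0,0,0,-0.005,0],[0,0,0,-0.005,0]]

```text
t: 18.52
eef_pos: [617.6, -242.5, 61.3]
tcp_rot: [3.076, 0.063, -1.384]
ft_force: [0.3, 0.9, 0.2]
opening: 1.003
```

Emit:
arm_command:
  deltas:
    - [[0,0,0,0.4,0],[0,0,0,-0.4,0],[0,0,0,0.4,0],[0,0,0,-0.4,0],[0,0,0,0.4,0],[0,0,0,-0.4,0],[0,0,0,0.4,0],[0,0,0,-0.4,0],[0,0,0,0,0],[0,0,0,0,0],[0,0,0,0,0]]

```text
t: 19.43
eef_pos: [615.7, -241.5, 58.3]
tcp_rot: [3.01, 0.114, -1.39]
ft_force: [-0.0, 0.4, 0.2]
opening: 1.005
```

Emit:
arm_command:
  deltas:
    - [[0,0,0,0.1,0],[0,0,0,0.1,0],[0,0,0,0.1,0],[0,0,0,0.1,0],[0,0,0,0.1,0],[0,0,0,0.1,0],[0,0,0,0.1,0],[0,0,0,0.1,0],[0,0,0,0,0],[0,0,0,0,0]]

```text
t: 20.27
eef_pos: [617.3, -242.2, 158.4]
tcp_rot: [3.023, 0.104, -1.388]
ft_force: [-0.2, 0.1, -0.5]
opening: 0.999
```

Emit:
arm_command:
  deltas:
    - [[0,0,0,-0.4,0],[0,0,0,0,0],[0,0,0,0,0],[0,0,0,0,0]]

```text
t: 20.6
eef_pos: [617.4, -242.3, 118.5]
tcp_rot: [3.023, 0.105, -1.388]
ft_force: [-0.3, 0.7, -1.2]
opening: 1.0
```

Emit:
arm_command:
  deltas:
    - [[0,0,0,0.4,0],[0,0,0,0,0],[0,0,0,0,0],[0,0,0,0,0]]

```text
t: 20.93
eef_pos: [618.3, -242.7, 163.6]
tcp_rot: [3.024, 0.103, -1.388]
ft_force: [-0.5, -0.8, 1.1]
opening: 0.999
```

Emit:
arm_command:
  deltas:
    - [[0,0,0,-0.4,0],[0,0,0,0.4,0],[0,0,0,-0.4,0],[0,0,0,0.4,0],[0,0,0,-0.4,0],[0,0,0,0.4,0],[0,0,0,-0.4,0],[0,0,0,0.4,0],[0,0,0,0,0],[0,0,0,0,0],[0,0,0,0,0]]

```text
t: 21.85
eef_pos: [620.4, -243.8, 147.7]
tcp_rot: [2.971, 0.144, -1.395]
ft_force: [0.1, -0.1, -0.0]
opening: 1.003
```

Emit:
arm_command:
  deltas:
    - [[0,0,0,0.2,0.155],[0,0,0,0,0.155],[0,0,0,0,0.155],[0,0,0,0,0.155],[0,0,0,0,0.155],[0,0,0,0,0.155],[0,0,0,0,0.155],[0,0,0,0,0.155],[0,0,0,0,0.155],[0,0,0,0,0.155],[0,0,0,0,0.155],[0,0,0,0,0.155]]

```text
t: 22.85
eef_pos: [622.4, -244.9, 188.2]
tcp_rot: [2.971, 0.117, 0.102]
ft_force: [0.0, -0.4, 0.2]
opening: 0.997
```

Emit:
arm_command:
  deltas:
    - [[0,0,0,0,0.155],[0,0,0,0,0.155],[0,0,0,0,0.155],[0,0,0,0,0.155],[0,0,0,0,0.155],[0,0,0,0,0.155],[0,0,0,0,0.155],[0,0,0,0,0.155],[0,0,0,0,0.155],[0,0,0,0,0.155],[0,0,0,0,0],[0,0,0,0,0]]

```text
t: 23.85
eef_pos: [623.0, -243.8, 211.2]
tcp_rot: [2.939, 0.111, 1.35]
ft_force: [0.5, 0.2, -0.1]
opening: 0.999
```

```bash
python3 - <<'E'
from cell import env
s=env.state();print(s["eef_pos"],s["tcp_rot"],s["joints"],s["joints"][[1,2,4]].sum())
E
```

```text
[ 623.01068658 -243.84280888  211.20250216] [2.93868894 0.11106634 1.3498284 ] [-0.44699099  0.48106736  1.60802319 -0.08218086  0.8312172  -0.18868027] 2.920307755020595
```

Now a fast zigzag, to see whether it brings the sum back up towards π.

Emit:
arm_command:
  deltas:
    - [[0,0,0,-0.4,0.1],[0,0,0,0.4,0.1],[0,0,0,-0.4,0.1],[0,0,0,0.4,0.1],[0,0,0,-0.4,0],[0,0,0,0.4,0],[0,0,0,-0.4,0],[0,0,0,0.4,0],[0,0,0,0,0],[0,0,0,0,0]]

```text
t: 24.68
eef_pos: [627.0, -244.6, 197.8]
tcp_rot: [2.981, 0.081, 1.637]
ft_force: [0.1, -0.0, -0.9]
opening: 0.997
```

```bash
python3 - <<'E'
from cell import env
s=env.state();print(s["eef_pos"],s["tcp_rot"],s["joints"],s["joints"][[1,2,4]].sum())
E
```

```text
[ 627.01961642 -244.58325802  197.84529997] [2.98084059 0.08119831 1.63667876] [-0.47563141  0.51076854  1.58499835  0.01823033  0.86650165 -0.55861318] 2.9622685443121046
```

Emit:
arm_command:
  deltas:
    - [[0,0,0,-0.4,0.05],[0,0,0,0.4,0.05],[0,0,0,-0.4,0],[0,0,0,0.4,0],[0,0,0,-0.4,0],[0,0,0,0.4,0],[0,0,0,-0.4,0],[0,0,0,0.4,0],[0,0,0,-0.4,0],[0,0,0,0.4,0],[0,0,0,-0.4,0],[0,0,0,0.4,0]]

```text
t: 25.68
eef_pos: [632.0, -245.5, 181.9]
tcp_rot: [3.04, 0.041, 1.683]
ft_force: [-1.7, 0.9, -4.7]
opening: 0.995
```

Emit:
arm_command:
  deltas:
    - [[0,0,0,-0.4,0],[0,0,0,0.4,0],[0,0,0,-0.4,0],[0,0,0,0.4,0],[0,0,0,-0.4,0],[0,0,0,0.4,0],[0,0,0,-0.4,0],[0,0,0,0.4,0],[0,0,0,-0.4,0],[0,0,0,0.4,0],[0,0,0,0,0],[0,0,0,0,0]]

```text
t: 26.68
eef_pos: [640.5, -248.1, 186.5]
tcp_rot: [3.084, 0.018, 1.644]
ft_force: [0.1, 0.3, -1.2]
opening: 1.0
```

Emit:
arm_command:
  deltas:
    - [[0,0,0,-0.4,0.05],[0,0,0,0.4,0.05],[0,-0.02,0,-0.4,0],[0,-0.02,0,0.4,0],[0,-0.02,0,-0.4,0],[0,-0.02,0,0.4,0],[0,-0.02,0,-0.4,0],[0,-0.02,0,0.4,0],[0,-0.02,0,-0.4,0],[0,-0.02,0,0.4,0],[0,-0.02,0,-0.4,0],[0,-0.02,0,0.4,0]]

```text
t: 27.68
eef_pos: [629.7, -249.7, 172.6]
tcp_rot: [3.127, -0.008, 1.7]
ft_force: [-1.6, 0.8, -5.3]
opening: 1.004
```

Emit:
arm_command:
  deltas:
    - [[0,-0.02,0,-0.4,0],[0,0,0,0.4,0],[0,0,0,-0.4,0],[0,0,0,0.4,0],[0,0,0,-0.4,0],[0,0,0,0.4,0],[0,0,0,0,0],[0,0,0,0,0]]

```text
t: 28.35
eef_pos: [634.4, -252.2, 178.6]
tcp_rot: [-3.141, -0.014, 1.682]
ft_force: [-0.4, -0.6, -0.6]
opening: 1.004
```

```bash
python3 - <<'E'
from cell import env
s=env.state();print(s["eef_pos"],s["tcp_rot"],s["joints"],s["joints"][[1,2,4]].sum())
E
```

```text
[ 634.36098653 -252.15393375  178.59792033] [-3.14126807 -0.01396491  1.68155583] [-0.47960142  0.60999612  1.43851742  0.01280706  1.10115593 -0.59620541] 3.1496694740406
```

Vertical again. Now the descent onto the enclosure.

Emit:
arm_command:
  deltas:
    - [[0,-0.17,0.09,-0.3,0.075],[0,0,0,-0.4,0],[0,0,0,-0.3,0],[0,0,0,0,0],[0,0,0,0,0],[0,0,0,0,0]]

```text
t: 28.85
eef_pos: [622.7, -245.2, 95.1]
tcp_rot: [3.116, 0.007, 1.736]
ft_force: [0.7, -0.2, 0.1]
opening: 0.999
```

Emit:
arm_command:
  deltas:
    - [[0,-0.06,0.02,-0.4,0],[0,0,0,0,0],[0,0,0,0,0],[0,0,0,0,0]]

```text
t: 29.18
eef_pos: [621.8, -245.7, 66.6]
tcp_rot: [3.103, 0.017, 1.734]
ft_force: [-0.3, 1.1, 0.3]
opening: 1.001
```

```bash
python3 - <<'E'
from h import *
c=env.read_camera("side");cv2.imwrite("pics/h2.png",cv2.resize(c["frame"][150:300,260:450,::-1],None,fx=4,fy=4,interpolation=2))
s=env.state();print(s["eef_pos"],s["tcp_rot"])
E
```

```text
[ 622.47740381 -245.98097666   67.48757553] [3.10131147 0.0184661  1.73443241]
```

View pics/h2.png

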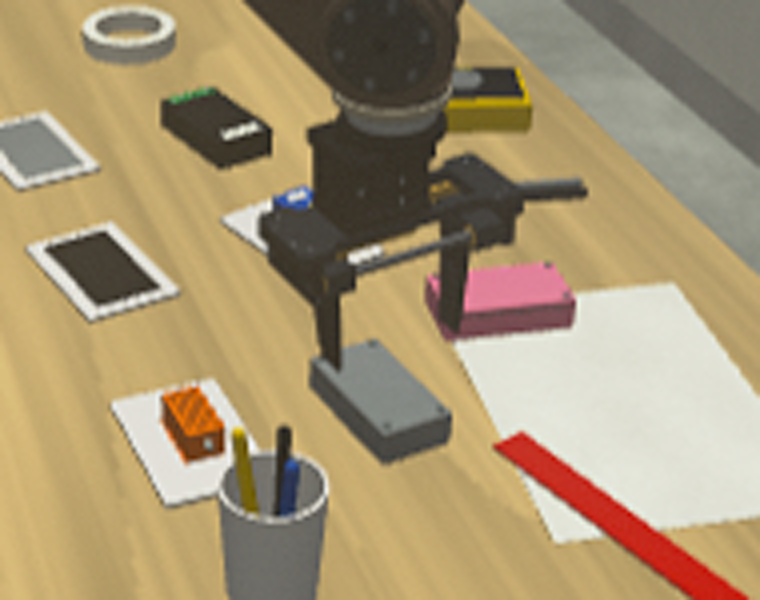

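Emit:
arm_command:
  deltas:
    - [[0,-0.07,0.03,-0.2,0],[0,-0.02,0,-0.15,0],[0,0,0,0,0],[0,0,0,0,0]]

```text
t: 29.57
eef_pos: [617.5, -245.0, 40.5]
tcp_rot: [3.091, 0.026, 1.734]
ft_force: [-0.4, 0.5, -0.4]
opening: 1.0
```

Emit:
arm_command:
  deltas:
    - [[0,-0.02,0.02,-0.2,0],[0,-0.01,0,-0.13,0],[0,0,0,0,0],[0,0,0,0,0]]

```text
t: 29.9
eef_pos: [617.8, -244.5, 12.6]
tcp_rot: [3.085, 0.031, 1.734]
ft_force: [0.1, -0.1, -0.3]
opening: 1.0
```

Emit:
arm_command:
  deltas:
    - [[0,-0.01,0.01,-0.04,0],[1,0,0,0,0],[1,0,0,0,0],[1,0,0,0,0],[1,0,0,0,0],[1,0,0,0,0],[1,0,0,0,0],[1,0,0,0,0],[1,0,0,0,0],[1,0,0,0,0]]

```text
t: 30.73
eef_pos: [618.0, -244.2, 11.6]
tcp_rot: [3.083, 0.032, 1.734]
ft_force: [-0.6, 0.4, 0.6]
opening: 0.633
```

Emit:
arm_command:
  deltas:
    - [[1,0,0,0.1,0],[1,0,0,0.3,0],[1,0,0,0.4,0],[1,-0.05,0.15,0.1,0],[1,-0.1,0.3,0,0.03],[1,-0.12,0.36,0,0],[1,-0.12,0.36,0,0],[1,-0.12,0.36,0,0],[1,-0.12,0.36,0,0],[1,-0.12,0.36,0,0],[1,-0.12,0.36,0,0],[1,-0.12,0.36,0,0]]

```text
t: 31.73
eef_pos: [508.4, 60.9, 105.1]
tcp_rot: [3.087, 0.03, 1.748]
ft_force: [1.0, 0.7, -5.0]
opening: 0.636
```

Emit:
arm_command:
  deltas:
    - [[1,-0.12,0.36,0.05,0],[1,-0.12,0.36,0,0],[1,-0.12,0.36,0,0],[1,-0.08,0.25,0,0],[1,-0.03,0.1,0,0],[1,0,0,0,0],[1,0,0,0,0]]

```text
t: 32.32
eef_pos: [449.2, 217.6, 111.0]
tcp_rot: [3.09, 0.029, 1.757]
ft_force: [1.3, -0.1, -5.0]
opening: 0.633
```

```bash
python3 - <<'E'
from h import *
c=env.read_camera("side");cv2.imwrite("pics/i2.png",cv2.resize(c["frame"][120:270,190:380,::-1],None,fx=4,fy=4,interpolation=2))
s=env.state();print(s["eef_pos"],s["tcp_rot"],s["ft_force"])
E
```

```text
[449.30541771 217.20112254 110.96393335] [3.09051585 0.0284412  1.75587172] [-0.26844265  0.42028581 -5.37584903]
```

View pics/i2.png

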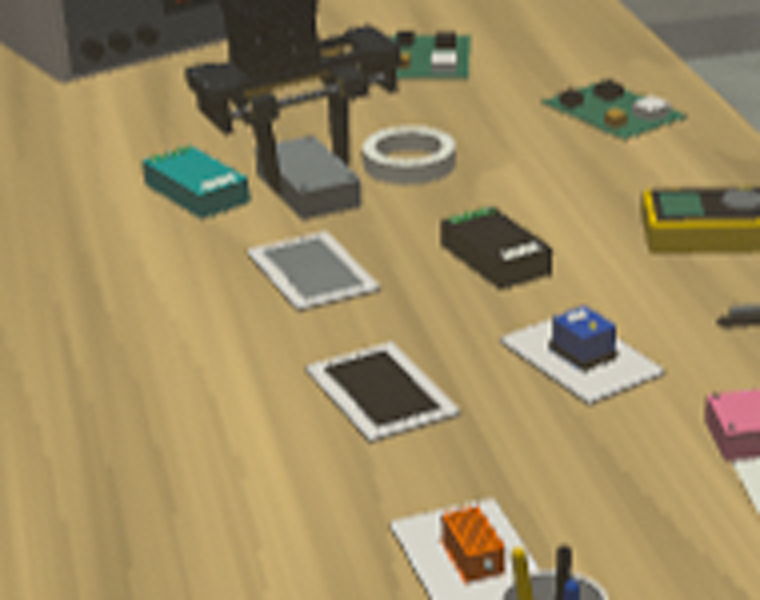

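Emit:
arm_command:
  deltas:
    - [[1,0.04,0.28,-0.2,0],[1,0,0,-0.3,0],[1,0,0,-0.15,0],[1,0,0,0,0],[1,0,0,0,0]]

```text
t: 32.78
eef_pos: [455.8, 242.3, 45.1]
tcp_rot: [3.087, 0.028, 1.75]
ft_force: [-0.0, -0.8, -5.0]
opening: 0.631
```

Emit:
arm_command:
  deltas:
    - [[1,-0.03,0.02,-0.15,0],[1,0,0,-0.06,0],[1,0,0,0,0],[1,0,0,0,0]]

```text
t: 33.12
eef_pos: [455.1, 242.1, 26.7]
tcp_rot: [3.084, 0.028, 1.746]
ft_force: [0.9, 1.1, -4.7]
opening: 0.634
```

Emit:
arm_command:
  deltas:
    - [[1,-0.03,0.03,-0.05,0.01],[1,0,0,-0.02,0],[1,0,0,0,0]]

```text
t: 33.37
eef_pos: [453.2, 245.1, 21.4]
tcp_rot: [3.081, 0.027, 1.753]
ft_force: [-0.5, -0.4, -5.3]
opening: 0.634
```

Emit:
arm_command:
  deltas:
    - [[1,0,0,-0.03,0],[1,0,0,-0.015,0],[1,0,0,0,0]]

```text
t: 33.62
eef_pos: [453.5, 245.4, 17.6]
tcp_rot: [3.08, 0.027, 1.754]
ft_force: [0.1, -2.4, -2.5]
opening: 0.635
```

Emit:
arm_command:
  deltas:
    - [[1,0,0,-0.015,0],[0,0,0,0,0],[0,0,0,0,0],[0,0,0,0,0],[0,0,0,0,0],[0,0,0,0,0],[0,0,0,0.2,0],[0,0,0,0.4,0],[0,0,0,0.4,0],[0,0,0,0,0],[0,0,0,0,0]]

```text
t: 34.53
eef_pos: [454.1, 245.7, 121.5]
tcp_rot: [3.078, 0.027, 1.754]
ft_force: [-0.4, 0.3, -0.3]
opening: 1.0
```

```bash
cat >> h.py <<'E'
def box(c,im,cx,cy,th,w,l,z0,z1,col,roi,k):
    th=np.radians(th);a=np.array([np.cos(th),np.sin(th)]);b=np.array([-a[1],a[0]])
    for z in(z0,z1):
        P=[np.r_[np.array([cx,cy])+i*a*l/2+j*b*w/2,z] for i,j in((1,1),(1,-1),(-1,-1),(-1,1))]
        q=(w2px(c,np.array(P))-roi+.5)*k
        cv2.polylines(im,[np.round(q).astype(int)],1,col,1)
E
python3 - <<'E'
from h import *
c=env.read_camera("side");im=cv2.resize(c["frame"][120:270,190:380,::-1],None,fx=4,fy=4,interpolation=2)
box(c,im,453.2,246,-79.2,60,110,6,36,(0,255,0),(190,120),4)
box(c,im,627.9,217.2,-75,60,110,0,30,(0,255,255),(190,120),4)
cv2.imwrite("pics/j2.png",im)
s=env.state();print(s["eef_pos"],s["tcp_rot"],s["ft_force"])
E
```

```text
[454.34476971 245.86273069 121.49189044] [3.07775936 0.02641669 1.75428218] [1.00216114 0.27440447 0.5003191 ]
```

View pics/j2.png

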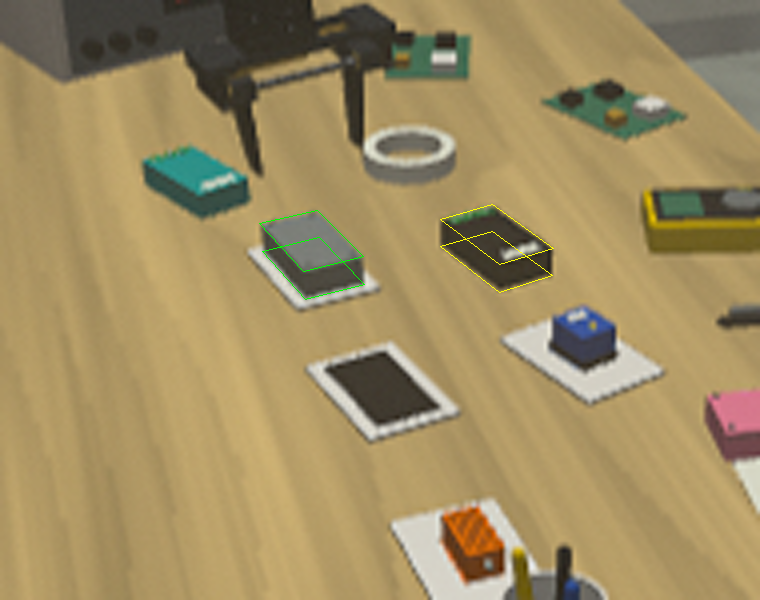

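Enclosure matches its target outline, and the supply matches its estimated outline. Next is the supply.

Emit:
arm_command:
  deltas:
    - [[0,0.35,-0.06,0,0.1],[0,0.4,-0.06,0,0],[0,0.4,-0.06,0,0],[0,0.4,-0.06,0,0],[0,0.18,-0.05,0,0],[0,0,0,0,0],[0,0,0,0,0],[0,0,0,0,0]]

```text
t: 35.25
eef_pos: [630.1, 213.5, 110.1]
tcp_rot: [3.092, 0.027, 1.838]
ft_force: [-0.4, 0.7, -0.5]
opening: 1.002
```

Emit:
arm_command:
  deltas:
    - [[0,-0.03,0.04,-0.4,0],[0,-0.02,0.01,-0.25,0],[0,0,0,0,0],[0,0,0,0,0],[0,0,0,0,0]]

```text
t: 35.67
eef_pos: [620.2, 220.4, 43.9]
tcp_rot: [3.095, 0.027, 1.841]
ft_force: [0.3, -0.1, 0.6]
opening: 0.999
```

```bash
python3 - <<'E'
from h import *
c=env.read_camera("side");im=cv2.resize(c["frame"][100:250,220:410,::-1],None,fx=4,fy=4,interpolation=2)
cv2.imwrite("pics/k2.png",im)
s=env.state();print(s["eef_pos"],s["tcp_rot"],s["ft_force"])
E
```

```text
[620.50189184 220.46543663  44.43811767] [3.09378165 0.02661478 1.84099446] [ 0.17692001 -0.50990364 -0.02968278]
```

View pics/k2.png

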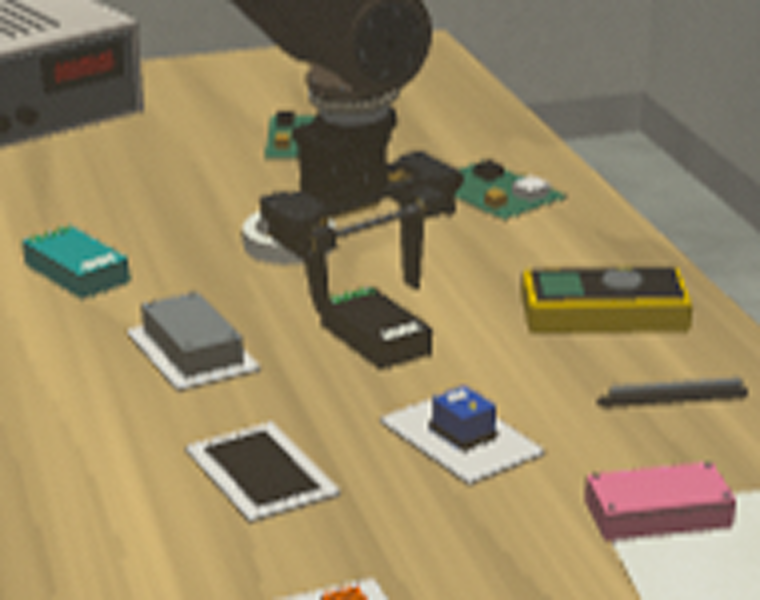

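Centre it (+7 mm x, −3 mm y) and go down.

Emit:
arm_command:
  deltas:
    - [[0,0.06,-0.03,0,0],[0,0,0,-0.2,0],[0,0,0,0,0],[0,0,0,0,0]]

```text
t: 36.05
eef_pos: [630.2, 217.8, 30.4]
tcp_rot: [3.085, 0.027, 1.841]
ft_force: [-0.1, -0.0, 0.7]
opening: 0.999
```

Emit:
arm_command:
  deltas:
    - [[0,-0.03,0,-0.15,0],[0,0,0,-0.05,0],[0,0,0,0,0],[0,0,0,0,0]]

```text
t: 36.38
eef_pos: [629.8, 217.8, 14.9]
tcp_rot: [3.079, 0.027, 1.841]
ft_force: [0.6, 0.2, -0.0]
opening: 0.998
```

Emit:
arm_command:
  deltas:
    - [[0,-0.02,0,-0.05,0],[1,0,0,0,0],[1,0,0,0,0],[1,0,0,0,0],[1,0,0,0,0],[1,0,0,0,0],[1,0,0,0,0],[1,0,0,0,0],[1,0,0,0,0],[1,0,0,0,0]]

```text
t: 37.22
eef_pos: [628.8, 218.0, 12.3]
tcp_rot: [3.077, 0.027, 1.841]
ft_force: [0.1, -0.4, 0.0]
opening: 0.634
```

Emit:
arm_command:
  deltas:
    - [[1,0,0,0.1,0],[1,0,0,0.3,0],[1,0,0,0.3,0],[1,-0.1,-0.1,0.05,0],[1,-0.25,-0.3,0,-0.03],[1,-0.25,-0.32,0,-0.03],[1,-0.25,-0.32,0,0],[1,-0.25,-0.32,0,0],[1,-0.25,-0.3,0,0],[1,-0.1,-0.1,0,0],[1,0,0,0,0],[1,0,0,0,0]]

```text
t: 38.22
eef_pos: [473.5, 37.2, 93.8]
tcp_rot: [3.079, 0.027, 1.794]
ft_force: [0.7, 0.9, -3.4]
opening: 0.636
```

Emit:
arm_command:
  deltas:
    - [[1,-0.09,-0.21,-0.1,-0.01],[1,0,0,-0.25,0],[1,0,0,-0.1,0],[1,0,0,0,0],[1,0,0,0,0]]

```text
t: 38.63
eef_pos: [469.5, 17.6, 49.5]
tcp_rot: [3.072, 0.029, 1.787]
ft_force: [-0.2, 0.8, -4.1]
opening: 0.637
```

```bash
python3 - <<'E'
from h import *
c=env.read_camera("side");im=cv2.resize(c["frame"][130:280,200:390,::-1],None,fx=4,fy=4,interpolation=2)
cv2.imwrite("pics/l2.png",im)
s=env.state();print(s["eef_pos"],s["tcp_rot"],s["ft_force"])
E
```

```text
[469.60288352  17.62184331  49.70593236] [3.07113517 0.02870219 1.78761321] [ 0.08653228 -0.36926079 -3.91405231]
```

View pics/l2.png

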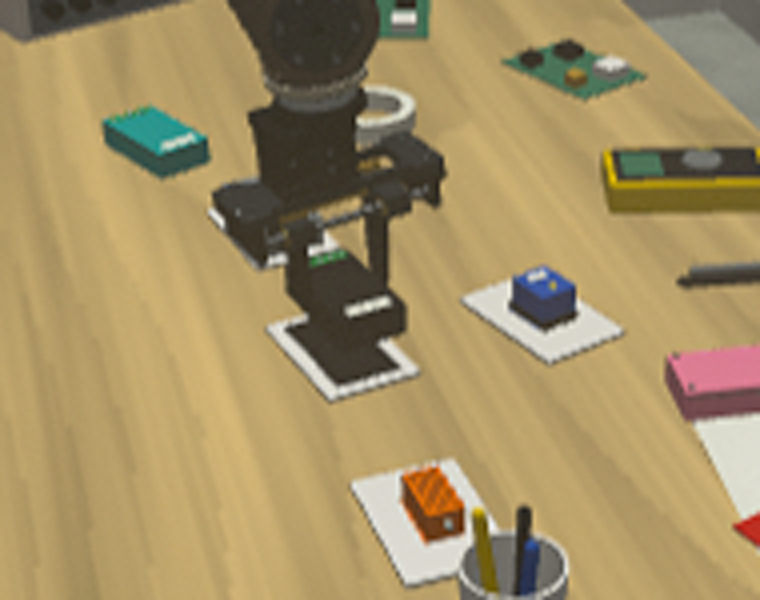

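Emit:
arm_command:
  deltas:
    - [[1,-0.06,-0.02,-0.15,0],[1,0,0,-0.1,0],[1,0,0,0,0],[1,0,0,0,0]]

```text
t: 39.02
eef_pos: [466.8, 17.2, 26.9]
tcp_rot: [3.066, 0.03, 1.79]
ft_force: [-0.3, -0.2, -4.0]
opening: 0.633
```

Emit:
arm_command:
  deltas:
    - [[1,-0.03,-0.01,-0.05,0],[1,0,0,-0.03,0],[1,0,0,0,0]]

```text
t: 39.27
eef_pos: [465.1, 16.6, 20.3]
tcp_rot: [3.062, 0.032, 1.791]
ft_force: [-0.2, -0.1, -4.5]
opening: 0.639
```

Emit:
arm_command:
  deltas:
    - [[1,0,0,-0.02,0],[1,0,0,-0.01,0],[1,0,0,0,0]]

```text
t: 39.52
eef_pos: [465.4, 16.6, 18.9]
tcp_rot: [3.061, 0.032, 1.791]
ft_force: [-0.0, -1.0, -4.8]
opening: 0.637
```

Emit:
arm_command:
  deltas:
    - [[1,0,0,-0.02,0],[1,0,0,0,0]]

```text
t: 39.68
eef_pos: [465.9, 16.6, 18.3]
tcp_rot: [3.059, 0.033, 1.792]
ft_force: [-0.2, 0.0, -3.7]
opening: 0.634
```

Emit:
arm_command:
  deltas:
    - [[1,0,0,-0.02,0],[0,0,0,0,0],[0,0,0,0,0],[0,0,0,0,0],[0,0,0,0,0],[0,0,0,0,0],[0,0,0,0.2,0],[0,0,0,0.4,0],[0,0,0,0.4,0],[0,0,0,0.4,0],[0,0,0,0,0]]

```text
t: 40.6
eef_pos: [465.8, 16.4, 161.3]
tcp_rot: [3.06, 0.032, 1.791]
ft_force: [0.6, 0.4, 0.0]
opening: 0.999
```

```bash
python3 - <<'E'
from h import *
c=env.read_camera("side");im=cv2.resize(c["frame"][130:280,200:390,::-1],None,fx=4,fy=4,interpolation=2)
for a in [(453.2,246,-79.2,60,110,6,36),(464.6,15.6,-77.8,60,110,6,36),(471.8,-234,-86,30,56,6,32),(645.5,18,-71.5,38,50,6,14)]:
    box(c,im,*a,(0,255,0),(200,130),4)
cv2.imwrite("pics/m2.png",im)
s=env.state();print(s["eef_pos"],s["tcp_rot"],s["joints"])
E
```

```text
[464.9181806   16.44997532 158.70234965] [3.0625871  0.03149348 1.79132109] [-0.1040633   0.3158067   2.05511939 -0.00723371  0.68576344 -0.32042904]
```

View pics/m2.png

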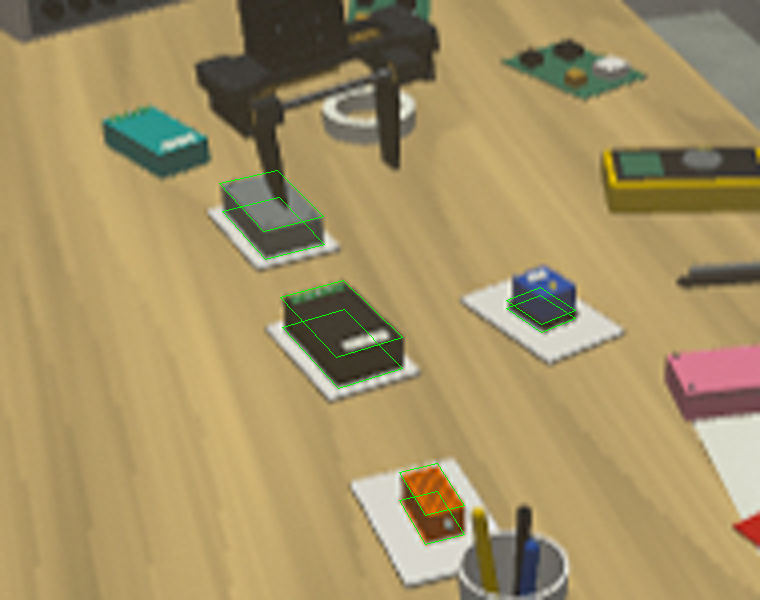

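All parts match their target outlines. I'll retreat to clear the top view for a final check.

Emit:
arm_command:
  deltas:
    - [[0,0,0,0.3,0],[0,0,-0.2,0.3,0],[0,-0.13,-0.38,0,0],[0,-0.13,-0.38,0,0],[0,-0.13,-0.38,0,0],[0,-0.13,-0.38,0,0],[0,-0.13,-0.38,0,0],[0,-0.13,-0.38,0,0],[0,-0.13,-0.38,0,0],[0,-0.13,-0.38,0,0],[0,-0.13,-0.38,0,0],[0,-0.13,-0.38,0,0]]

```text
t: 41.65
eef_pos: [325.3, -391.4, 209.1]
tcp_rot: [3.07, 0.022, 1.801]
ft_force: [0.4, 0.2, 0.9]
opening: 1.001
```

Emit:
arm_command:
  deltas:
    - [[0,-0.13,-0.38,0,0],[0,-0.13,-0.38,0,0],[0,-0.13,-0.38,0,0],[0,-0.1,-0.3,0,0],[0,0,0,0,0],[0,0,0,0,0],[0,0,0,0,0]]

```text
t: 42.23
eef_pos: [267.1, -545.8, 195.4]
tcp_rot: [3.073, 0.007, 1.792]
ft_force: [0.6, 0.4, -1.0]
opening: 1.001
```

```bash
python3 - <<'E'
from h import *
c=env.read_camera("top");im=cv2.resize(c["frame"][130:270,130:480,::-1],None,fx=2.25,fy=2.25,interpolation=2)
for a in [(453.2,246,-79.2,60,110,6,36),(464.6,15.6,-77.8,60,110,6,36),(471.8,-234,-86,30,56,6,32),(645.5,18,-71.5,38,46,14,40)]:
    box(c,im,*a,(0,255,0),(130,130),2.25)
cv2.imwrite("pics/n1.png",im)
f,h,up=masks(c);hh,s,v=cv2.split(h)
blue=((hh>105)&(hh<128)&(s>150)).astype(np.uint8)
orange=((hh>2)&(hh<13)&(s>170)&(v>150)).astype(np.uint8)
dark=((v<150)&(s<90)|(v<60)).astype(np.uint8)
print("relay",rect(c,blue,up,(274,135,330,190),40),"plate 645.5 18 -71.5")
print("res",rect(c,orange,up,(362,206,415,245),33),"plate 471.8 -234 -86")
print("enc",fit(c,dark,up,(190,200,255,253),[453,246,-79],(60,110),6,36))
print("sup",fit(c,dark,up,(270,200,333,253),[464,16,-78],(60,110),6,36),"plate 464.6 15.6 -77.8")
print("cup/tape",px2w(c,[(455,220)],90),env.state()["eef_pos"])
E
```

```text
relay [641.8, 17.7, 49.6, 43.6, -72.1] plate 645.5 18 -71.5
res [472.4, -233.4, 54.7, 29.2, -85.7] plate 471.8 -234 -86
enc (array([453.2, 246.4, -79.4]), np.float64(0.055))
sup (array([465.7,  16.2, -77.2]), np.float64(0.192)) plate 464.6 15.6 -77.8
cup/tape [[ 479.2398369  -398.49598709]] [ 267.33513446 -545.23596758  195.4160687 ]
```

View pics/n1.png

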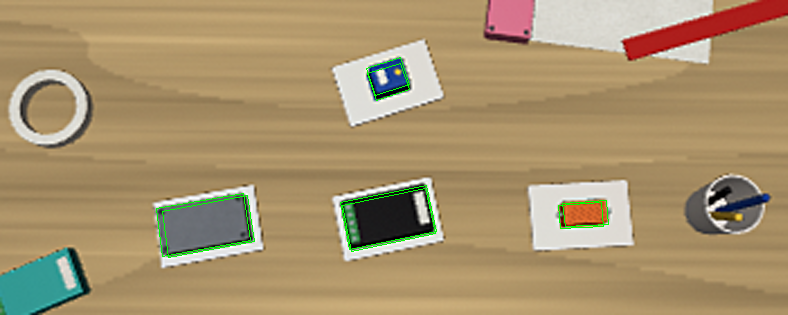

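All parts are within about 4 mm and 1° of their plates, and the cup and tape haven't moved. I'm handing in.

```bash
python3 -c "
from cell import env
print(env.job_done(), env.state()['t'])"
```

```text
the job is handed in; nothing more can be done
the job is handed in; nothing more can be done
```

All four parts are on the plates of their own colours and the job is handed in at about 42 s of the 112 s allowed; no verdict was reported. I lifted the relay and then the resistor off their piles first, and only after that moved the enclosure and the supply.

In the last top-camera check, measured against the plate centres:

| Part | Offset from plate centre | Angle to plate |
|---|---|---|
| Enclosure | about 0.5 mm | about 0.2° |
| Supply | about 1.3 mm | about 0.6° |
| Resistor | about 1 mm | about 0.3° |
| Relay | up to 4 mm | about 0.6° |

- **Measurement limits:** The relay figure includes its visible side face, so its true offset is probably smaller. The supply outline fit was poor (0.19 mismatch) because its green and white markings fell outside the colour mask. The side-view overlay agreed for all four parts, which stood upright.
- **Bystanders:** In the pictures the pen cup and tape roll looked unmoved. I did not take a fresh position measurement of either.
- **Tool tilt:** The tool slowly tilted as it moved, up to about 0.2 rad while empty. Some of that came from my own tests to correct it. I brought it back to vertical before reaching for the enclosure. All four placings were made at 0.09 rad of tilt or less.

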